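Run a fingertip along the spring buttons of a jig

TASK

Check that the five brass spring buttons on the curved steel jig move freely: with your fingertips, start on the button at the yellow end and run along the curved row to the far end in one low stroke, lightly dipping each button in turn by a few millimetres and staying low over the row between them. Do not grasp or lift anything, press gently, leave the jig and the things around it where they are, and finish clear of everything with all five buttons sprung back up.

Things in the scene. Friction and masses are not known exactly. Their poses are not given: they have to be found in the camera images.
- jig: curved dark steel bar lying loose on the desk, 2.5 kg, 46 mm wide, about 265 mm long, flat top 30 mm above the desk; the end by button 1 is yellow (35 mm of it). Five brass spring buttons stand 52 mm apart along its middle on an arc of radius 210 mm. Origin: underside, below button 3; z up, y along the row at button 3 towards button 5, x to the outer (convex) side of the curve
- tip1 (a point): top centre of button 1 when up (1 at the yellow end, 5 at the other), 42 mm above the desk; fixed to the bar, does not sink with the button. The brass head stands 12 mm above the bar: 29 mm across, flat top 9 mm across, flanks sloping 33 degrees over the upper 6.5 mm, so that fingertips can slide onto it sideways
- tip2 (a point): top centre of button 2 when up (1 at the yellow end, 5 at the other), 42 mm above the desk; fixed to the bar, does not sink with the button. The brass head stands 12 mm above the bar: 29 mm across, flat top 9 mm across, flanks sloping 33 degrees over the upper 6.5 mm, so that fingertips can slide onto it sideways
- tip3 (a point): top centre of button 3 when up (1 at the yellow end, 5 at the other), 42 mm above the desk; fixed to the bar, does not sink with the button. The brass head stands 12 mm above the bar: 29 mm across, flat top 9 mm across, flanks sloping 33 degrees over the upper 6.5 mm, so that fingertips can slide onto it sideways
- tip4 (a point): top centre of button 4 when up (1 at the yellow end, 5 at the other), 42 mm above the desk; fixed to the bar, does not sink with the button. The brass head stands 12 mm above the bar: 29 mm across, flat top 9 mm across, flanks sloping 33 degrees over the upper 6.5 mm, so that fingertips can slide onto it sideways
- tip5 (a point): top centre of button 5 when up (1 at the yellow end, 5 at the other), 42 mm above the desk; fixed to the bar, does not sink with the button. The brass head stands 12 mm above the bar: 29 mm across, flat top 9 mm across, flanks sloping 33 degrees over the upper 6.5 mm, so that fingertips can slide onto it sideways
- mid12 (a point): point on the arc half-way between buttons 1 and 2, level with the button tops, 42 mm above the desk (12 mm of free air under it down to the bar)
- mid23 (a point): point on the arc half-way between buttons 2 and 3, level with the button tops, 42 mm above the desk (12 mm of free air under it down to the bar)
- mid34 (a point): point on the arc half-way between buttons 3 and 4, level with the button tops, 42 mm above the desk (12 mm of free air under it down to the bar)
- mid45 (a point): point on the arc half-way between buttons 4 and 5, level with the button tops, 42 mm above the desk (12 mm of free air under it down to the bar)
- pin1 (a joint): how far button 1 is pressed down, m: 0 up, 0.0115 fully down; it springs back (0.9 N to start it, 0.3 N more for each mm, 4.4 N fully down). About 4 mm is a good dip for the stroke
- pin2 (a joint): how far button 2 is pressed down, m: 0 up, 0.0115 fully down; it springs back (0.9 N to start it, 0.3 N more for each mm, 4.4 N fully down). About 4 mm is a good dip for the stroke
- pin3 (a joint): how far button 3 is pressed down, m: 0 up, 0.0115 fully down; it springs back (0.9 N to start it, 0.3 N more for each mm, 4.4 N fully down). About 4 mm is a good dip for the stroke
- pin4 (a joint): how far button 4 is pressed down, m: 0 up, 0.0115 fully down; it springs back (0.9 N to start it, 0.3 N more for each mm, 4.4 N fully down). About 4 mm is a good dip for the stroke
- pin5 (a joint): how far button 5 is pressed down, m: 0 up, 0.0115 fully down; it springs back (0.9 N to start it, 0.3 N more for each mm, 4.4 N fully down). About 4 mm is a good dip for the stroke
- nut_tin: open white round tin of nuts, 68 mm across, 30 mm high, loose, on the inner side of the curve; bystander. Origin: centre of its underside
- red_marker: white marker pen with red cap, 18x130x20 mm, lying loose on the outer side of the curve; bystander. Origin: centre of its underside, its y along the pen
- tape_measure: yellow tape measure, 34x70x64 mm, standing loose off the inner side of the curve, near the unpainted end; bystander. Origin: centre of its underside

How it is judged:
On the way, in this order (a step that is already met when the one before it is completed fails the run):
1. button 1 of the row (1 = yellow end) is dipped by more than 1.5 mm (value of joint pin1 above 0.0015 m), for 0.05 s.
2. the fingertips pass low over the row between buttons 1 and 2 (within 14 mm of its middle line, less than about 20 mm above the button tops) (horizontal distance between the grasp point and mid12 below 0.014 m and z of the grasp point in the frame of mid12 below 0.04 m), for 0.02 s.
3. button 2 of the row (1 = yellow end) is dipped by more than 1.5 mm (value of joint pin2 above 0.0015 m), for 0.05 s.
4. the fingertips pass low over the row between buttons 2 and 3 (within 14 mm of its middle line, less than about 20 mm above the button tops) (horizontal distance between the grasp point and mid23 below 0.014 m and z of the grasp point in the frame of mid23 below 0.04 m), for 0.02 s.
5. button 3 of the row (1 = yellow end) is dipped by more than 1.5 mm (value of joint pin3 above 0.0015 m), for 0.05 s.
6. the fingertips pass low over the row between buttons 3 and 4 (within 14 mm of its middle line, less than about 20 mm above the button tops) (horizontal distance between the grasp point and mid34 below 0.014 m and z of the grasp point in the frame of mid34 below 0.04 m), for 0.02 s.
7. button 4 of the row (1 = yellow end) is dipped by more than 1.5 mm (value of joint pin4 above 0.0015 m), for 0.05 s.
8. the fingertips pass low over the row between buttons 4 and 5 (within 14 mm of its middle line, less than about 20 mm above the button tops) (horizontal distance between the grasp point and mid45 below 0.014 m and z of the grasp point in the frame of mid45 below 0.04 m), for 0.02 s.
9. button 5 of the row (1 = yellow end) is dipped by more than 1.5 mm (value of joint pin5 above 0.0015 m), for 0.05 s.
At the end, for the whole second after the job is handed in: All five buttons are back up (pressed less than 1 mm); the jig lies flat, at rest and within 12 mm of where it was; the tin, the marker and the tape measure are within 15 mm of where they were (value of joint each of pin1, pin2, pin3, pin4, pin5 below 0.001 m and distance of jig from where it was at the start of the episode below 0.012 m and angle between jig's own z axis and vertical below 0.05 rad and linear speed of jig below 0.01 m/s and distance of each of nut_tin, red_marker, tape_measure from where it was at the start of the episode below 0.015 m); the robot touches nothing.
It fails at once if the fingers press on the jig with more than 20 N (contact force between the fingers and jig above 20 N).
It fails at once if the jig is pushed more than 12 mm, tipped or lifted (distance of jig from where it was at the start of the episode above 0.012 m or angle between jig's own z axis and vertical above 0.1 rad).
It fails at once if the tin of nuts is pushed or carried more than 15 mm (distance of nut_tin from where it was at the start of the episode above 0.015 m).
It fails at once if the marker pen is pushed or carried more than 15 mm (distance of red_marker from where it was at the start of the episode above 0.015 m).
It fails at once if the tape measure is pushed or carried more than 15 mm (distance of tape_measure from where it was at the start of the episode above 0.015 m).
It also fails if it takes over 48 s, if anything falls off the work surface, if the arm or the gripper's body presses on something with over 40 N, if the wrist force passes 120 N, or if a joint passes its speed limit or range.

ROBOT

A 6-joint arm with a two-finger parallel gripper is mounted at the origin on a cart in front of the work surface, level with it; the furniture and walls round the work are solid. World frame = base frame: x ahead of the robot, y to its left, z up, the work surface at z = 0. Lengths are in m, angles in rad, forces in N, time in s.
With the tool pointing down it reaches from about 0.35 to 0.85 m from the base axis. Payload 8.1 kg.
Tool frame: the origin (TCP) lies between the finger pads; the fingertips stand 8 mm ahead of it and the grasp point (between the pads) lies 11 mm behind it; z points along the fingers, y is the direction in which the jaws open and shut (so a half turn about z gives the same grasp; the last joint's range is limited). The gripper opens to 93 mm and grips with 3 to 60 N. Pads are 15 mm wide; open, the fingers measure 128 mm over their backs; the gripper's body (75 mm by 188 mm) begins 65 mm behind the grasp point.
Start: joints at [1.046, 0.13, 1.488, -0, 1.523, -0.085], TCP at [0.255, 0.543, 0.227] pointing down, gripper open.
Joint ranges: [-2.96, 2.96], [-0.89, 2.26], [0.02, 2.5], [-1.34, 4.48], [0, 2.73], [-2.66, 2.66]. Speed limits (rad/s): [2.39, 2.39, 2.79, 3.14, 3.14, 3.14].

INTERFACE

Orientations are given as a 3x3 rotation matrix whose columns are the frame's x, y, z axes.
In Python, from bench import * gives the robot as it stands.
- The arm moves only by the tool arm_command, never from a script. Its argument "deltas" is a list that holds one entry, the list of rows, each a list of 7 numbers: the turn, a rotation vector about the tool's x, y, z in rad, then the shift along the tool's x, y, z in mm, then the opening, from 0 (shut) to 1 (fully open). In form: [[[wx, wy, wz, dx, dy, dz, fingers], ...]]. A call has 1 to 12 rows; each row is the pose to reach, as a shift and turn from the pose commanded when the call began, along the tool's axes at that moment; what a row does not reach only later rows make up. A row lasts 1/12 s, in which the tool goes at most 41.7 mm and 7.16 degrees, less where a joint would pass 70% of its speed; a pose out of reach is approached as far as the arm can. A call with a gripper value outside its range is refused whole. The fingers move at their own pace and stop on an object; "squeeze" is the grip in N (left out, the last holds). Time passes only in rows, so rows that repeat a pose let the fingers close. It gives the time, the measured TCP pose, the force and the opening at its end, in the units of the state.
- observe(): the state, without advancing time (a new reading comes with each control period).
- grab_frame(name): name is "side" or "top"; returns a dict with "pixels" (400x640x3 uint8, red, green, blue), "K" (3x3 intrinsics, pixels), "k1" (the pictures are not rectified: a ray, as slopes to the right and down, at radius r is drawn at 1 + k1 r^2 times it, then the intrinsics apply), "extrinsics" (4x4, takes a point from camera to world coordinates). Camera axes: x right, y down, z forward; pixel columns grow to the right and rows downward; lengths in m; the calibration is good to about 2 mm. A picture is of the moment at which its call begins. There is no depth.
- finish_job(): hands the job in, once; it reports no verdict.
The state is a dict: "clock": time; "q": joint angles; "qvel": joint speeds; "effort": joint torques, N m; "tcp_pos": TCP position; "ee_rot": TCP orientation; "ft_force": force on the tool from outside, world axes, zero at the start; "moment": the same for the moment, N m; "finger_gap": finger opening in m.
Only numpy, scipy, OpenCV 4.12 (cv2) and the standard library are available. Lean on these libraries where they do the work, as an engineer would, in place of code of your own. Each camera call takes 0.05 s, during which the arm holds its last target.

## Working session

There is one attempt and no reset: what is moved stays moved. The work goes in short steps, Python scripts to look and compute and a tool call to move; the robot and the scene stay as the last step left them, time stands still between calls to the robot, and variables do not carry over. Pictures are saved under pics/ and viewed, and the job is handed in when it is done.

Besides the shell and the picture viewer there is one more tool, called after "Request:" by a JSON object that holds its "api" and its "payload". arm_command: Moves the arm, as the interface text tells. Its arguments: {"type":"object","properties":{"deltas":{"type":"array"},"squeeze":{"type":"number"}},"required":["deltas"]}

```bash
mkdir -p pics; python3 - <<'E'
from bench import *
import cv2
print(observe())
for n in ["side","top"]:
    f=grab_frame(n); cv2.imwrite(f"pics/{n}0.png",f["pixels"][:,:,::-1]); print(n,f["K"],f["k1"],f["extrinsics"])
E
```

```text
{'clock': 0.0, 'q': array([ 1.04560462e+00,  1.31183013e-01,  1.48927637e+00, -3.08219137e-05,
        1.52300260e+00, -8.53815369e-02]), 'qvel': array([-1.65298812e-03, -1.76790632e-05, -9.86547926e-04,  9.62094752e-04,
       -2.09068738e-04,  4.33852345e-04]), 'effort': array([-4.47526509e-04, -5.59806633e+01, -4.91783917e+01,  7.70458952e-02,
        3.45498975e-02, -1.87943865e-04]), 'tcp_pos': array([0.25515869, 0.54242218, 0.22557599]), 'ee_rot': array([[-9.04833083e-01,  4.25765503e-01, -9.10606447e-04],
       [ 4.25766457e-01,  9.04831619e-01, -1.63283455e-03],
       [ 1.28740884e-04, -1.86514840e-03, -9.99998252e-01]]), 'ft_force': array([-0.4130758 , -1.48655803, -0.43363468]), 'moment': array([0.0394592 , 0.07030352, 0.00240072]), 'finger_gap': 0.0937341474221179}
side [[372.64973277   0.         322.80486689]
 [  0.         372.64973277 194.4563545 ]
 [  0.           0.           1.        ]] 0.00296303598056068 [[-0.9951056  -0.04190527  0.08949188  0.46525802]
 [-0.097183    0.57903725 -0.80948831  0.78125762]
 [-0.01789731 -0.81422344 -0.58027569  0.55917524]
 [ 0.          0.          0.          1.        ]]
top [[416.47106249   0.         323.83929623]
 [  0.         416.47106249 198.41315853]
 [  0.           0.           1.        ]] -0.0776958376543733 [[ 0.01063142 -0.98713175  0.15955529  0.42196811]
 [-0.99981712 -0.01303056 -0.01399767  0.0826317 ]
 [ 0.01589664 -0.15937729 -0.98708975  0.89230963]
 [ 0.          0.          0.          1.        ]]
```

View pics/side0.png

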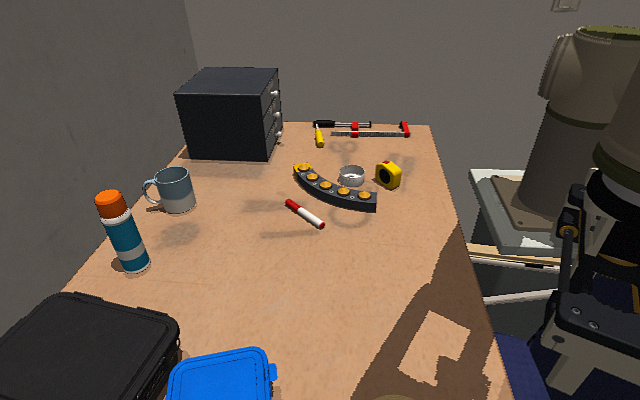

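View pics/top0.png

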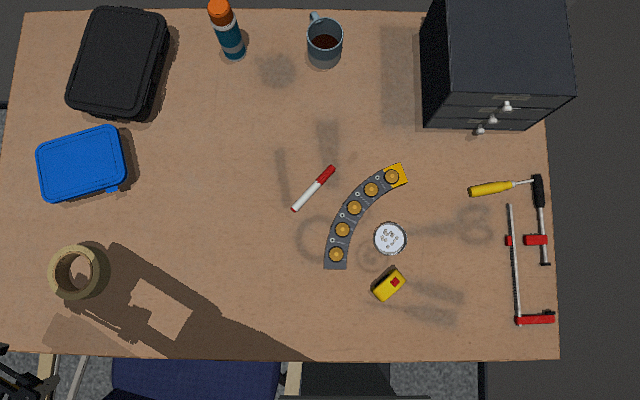

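The top view shows the row from about (392,176), the yellow end, to (336,254). The tin is at (390,238), the tape measure at (388,285) and the marker at (313,188). I'll enlarge both views to read the button positions.

```bash
python3 - <<'E'
import cv2
a=cv2.imread("pics/top0.png")[155:305,280:420]; cv2.imwrite("pics/topc.png",cv2.resize(a,None,fx=4,fy=4,interpolation=cv2.INTER_CUBIC))
a=cv2.imread("pics/side0.png")[150:240,270:410]; cv2.imwrite("pics/sidec.png",cv2.resize(a,None,fx=5,fy=5,interpolation=cv2.INTER_CUBIC))
E
```

```text
(no output)
```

View pics/topc.png

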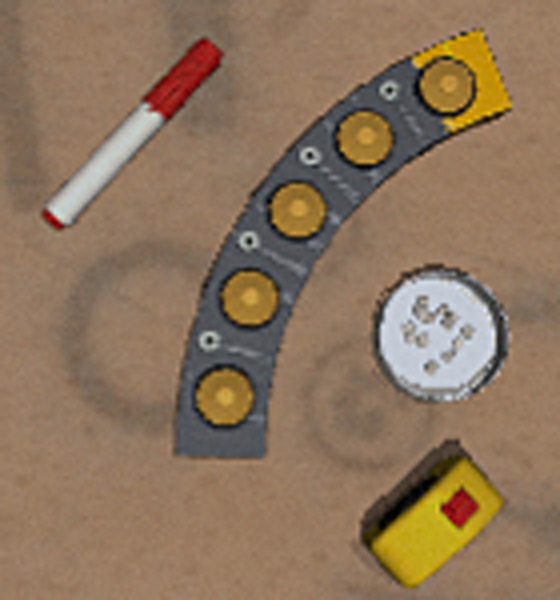

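View pics/sidec.png

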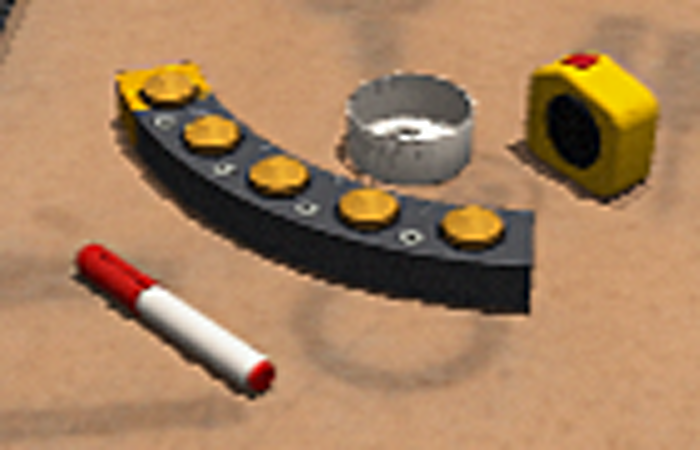

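```bash
cat > h.py <<'E'
import numpy as np, cv2
from scipy.optimize import least_squares
from bench import *
def ray(f,uv):
    K=f["K"];E=f["extrinsics"]
    d=np.array([[f["k1"],0,0,0]],float)
    n=cv2.undistortPoints(np.array(uv,float).reshape(-1,1,2),K,d)[:,0]
    return E[:3,3],(E[:3,:3]@np.c_[n,np.ones(len(n))].T).T
def atz(f,uv,z):
    o,d=ray(f,uv); return o+d*((z-o[2])/d[:,2])[:,None]
def tri(f,a,g,b):
    o1,D1=ray(f,a);o2,D2=ray(g,b);R=[]
    for x,y in zip(D1,D2):
        s=np.linalg.lstsq(np.c_[x,-y],o2-o1,rcond=None)[0]
        p,q=o1+s[0]*x,o2+s[1]*y;R.append([*((p+q)/2),np.linalg.norm(p-q)])
    return np.array(R)
E
python3 - <<'E'
from h import *
np.set_printoptions(precision=4,suppress=True)
T=grab_frame("top");S=grab_frame("side")
t=(np.array([(449,85),(366,137),(298,209),(250,296),(225,396)])+.5)/4-.5+[280,155]
s=(np.array([(171,82),(211,127),(279,170),(368,203),(474,221)])+.5)/5-.5+[270,150]
print(tri(T,t,S,s))
a=atz(T,t,.042);b=atz(S,s,.042);print(a,b)
# rigid model fit
th=(np.arange(5)-2)*52/210  # arc spacing
th2=(np.arange(5)-2)*2*np.arcsin(26/210)
for h in (th,th2):
  L=np.c_[210*np.cos(h)-210,210*np.sin(h)]/1000
  for P in (a,b,(a+b)/2):
    f=lambda v:((L@np.array([[np.cos(v[2]),np.sin(v[2])],[-np.sin(v[2]),np.cos(v[2])]])+v[:2])-P[:,:2]).ravel()
    r=least_squares(f,[*P[2,:2],2.5]);print(r.x,np.abs(r.fun).max()); print((f(r.x).reshape(-1,2)+P[:,:2]).tolist())
# bystanders
q=(np.array([(440,333),(435,525),(60,215),(208,50)])+.5)/4-.5+[280,155]
print(atz(T,q,.03)[0],atz(T,q,.064)[1],atz(T,q,.02)[2:])
print(observe()["clock"])
E
```

```text
[[ 0.6096 -0.0721  0.0392  0.0003]
 [ 0.5818 -0.028   0.0396  0.001 ]
 [ 0.5434  0.0075  0.0383  0.0006]
 [ 0.4976  0.0322  0.0376  0.    ]
 [ 0.4462  0.0448  0.0384  0.0004]]
[[ 0.6092 -0.0716  0.042 ]
 [ 0.5808 -0.0277  0.042 ]
 [ 0.5425  0.0078  0.042 ]
 [ 0.4973  0.0325  0.042 ]
 [ 0.4463  0.0449  0.042 ]] [[ 0.6087 -0.0675  0.042 ]
 [ 0.5818 -0.0243  0.042 ]
 [ 0.5431  0.0129  0.042 ]
 [ 0.4974  0.0385  0.042 ]
 [ 0.4461  0.0499  0.042 ]]
[0.5426 0.0075 0.9493] 0.00048006785131859964
[[0.6090318892702276, -0.07113568516730762], [0.5807005806570631, -0.02768975551880792], [0.5425849751554317, 0.007487118532203951], [0.49701022137347967, 0.03224905844956905], [0.44675649488307845, 0.04508552309466101]]
[0.5429 0.0121 0.9421] 0.0012781933525123634
[[0.6087357600859131, -0.06695590089276639], [0.5807176475142823, -0.023307335983022003], [0.5428560200197219, 0.01214275589584197], [0.497460532907783, 0.037231829227205665], [0.4473004260287926, 0.050429386904480865]]
[0.5427 0.0098 0.9457] 0.0008346370631744371
[[0.608883522575056, -0.06904707068802834], [0.5807091235400487, -0.0254992
[... 341 characters left out ...]
0.032349953511449495], [0.4465283507937565, 0.04517112449318768]]
[0.5429 0.0122 0.9421] 0.0011766376106289583
[[0.6088888246448111, -0.06714551914090405], [0.5808408721593418, -0.02335839362012053], [0.5428936985354732, 0.012194553008252998], [0.49737404203803415, 0.03733338496908907], [0.4470729491787949, 0.05051670993535589]]
[0.5428 0.0099 0.9457] 0.0006500697309725079
[[0.6090373062684117, -0.06923609573728473], [0.5808325451607071, -0.02554981126655735], [0.5427581483344321, 0.009866855802992546], [0.49714865476959236, 0.03484232570365381], [0.4468006193550613, 0.04784522268460129]]
[ 0.4802 -0.0671  0.03  ] [ 0.3836 -0.0577  0.064 ] [[0.5408 0.1317 0.02  ]
 [0.6313 0.0542 0.02  ]]
0.2
```

```bash
cat >> h.py <<'E'
B=np.array([[.6092,-.0710],[.5808,-.0275],[.5426,.0078],[.4969,.0326],[.4465,.0454]])
JY=.9493
C=np.array([.5426,.0078])-.210*np.array([np.cos(JY),np.sin(JY)])
def pose(s,z):
    "s: button number (float); tool z down, x along the row"
    a=JY+(s-3)*2*np.arcsin(26/210)
    p=C+.210*np.array([np.cos(a),np.sin(a)])
    x=np.array([-np.sin(a),np.cos(a),0]);zz=np.array([0,0,-1.]);R=np.c_[x,np.cross(zz,x),zz]
    return np.r_[p,z],R
def rel(p,R,p0,R0):
    return np.r_[cv2.Rodrigues(R0.T@R)[0].ravel(),R0.T@(p-p0)*1000]
def show(s,z,o=None,off=(0,0)):
    o=o or observe(); p,R=pose(s,z); p[:2]+=off
    print(s,z,np.round(rel(p,R,o["tcp_pos"],o["ee_rot"]),3).tolist())
E
python3 - <<'E'
from h import *
show(1,.14);print(C,[pose(s,0)[0] for s in (1,2,5)],observe()["clock"])
E
```

```text
1 0.14 [-0.001, 0.0, 0.678, -581.528, -404.526, 86.367]
[ 0.42032701 -0.16293171] [array([ 0.60916551, -0.07106213,  0.        ]), array([ 0.58080255, -0.02747839,  0.        ]), array([0.44650541, 0.04543022, 0.        ])] 0.2
```

Request:
{"api": "arm_command", "payload": {"deltas": [[[0,0,0.02,-15,-10,2,0],[0,0,0.06,-40,-28,6,0],[0,0,0.1,-66,-46,10,0],[0,0,0.14,-93,-65,14,0],[0,0,0.18,-120,-83,18,0],[0,0,0.22,-147,-102,22,0],[0,0,0.26,-174,-121,26,0],[0,0,0.3,-201,-140,30,0],[0,0,0.34,-228,-158,34,0],[0,0,0.38,-255,-177,38,0],[0,0,0.42,-280,-195,42,0],[0,0,0.45,-305,-212,46,0]]], "squeeze": 5}}

```text
clock: 1.2
tcp_pos: [0.4416, 0.2196, 0.1804]
ee_rot: [[-0.628, 0.778, 0.0], [0.778, 0.628, -0.0], [-0.0, 0.0, -1.0]]
ft_force: [0.2, 0.1, 0.1]
finger_gap: 0.0176
```

```bash
python3 - <<'E'
from h import *
show(1,.13);o=observe();print(o["clock"],o["tcp_pos"],o["finger_gap"])
E
```

```text
1 0.13 [0.0, 0.0, 0.226, -331.461, -52.045, 50.465]
1.2 [0.44159837 0.21962357 0.18044715] 0.017574097229274412
```

Request:
{"api": "arm_command", "payload": {"deltas": [[[0,0,0.03,-30,-5,5,0],[0,0,0.06,-62,-10,10,0],[0,0,0.09,-94,-15,15,0],[0,0,0.12,-126,-20,20,0],[0,0,0.14,-158,-25,25,0],[0,0,0.16,-190,-30,30,0],[0,0,0.18,-222,-35,35,0],[0,0,0.2,-254,-40,40,0],[0,0,0.21,-284,-45,44,0],[0,0,0.22,-310,-49,48,0],[0,0,0.227,-328,-52,50,0],[0,0,0.227,-332,-52,50,0]]]}}

```text
clock: 2.2
tcp_pos: [0.6102, -0.0724, 0.1296]
ee_rot: [[-0.436, 0.9, -0.001], [0.9, 0.436, -0.001], [-0.0, -0.001, -1.0]]
ft_force: [-0.5, 1.0, -1.2]
finger_gap: 0.0004
```

```bash
python3 - <<'E'
from h import *
for n in ["side","top"]:
    f=grab_frame(n); cv2.imwrite(f"pics/{n}1.png",f["pixels"][:,:,::-1])
    o=observe(); p=np.array([o["tcp_pos"]+o["ee_rot"]@[x,y,.008] for x,y in ((0,0),(.0075,0),(-.0075,0))])
    E=np.linalg.inv(f["extrinsics"]); print(n,cv2.projectPoints(p,cv2.Rodrigues(E[:3,:3])[0],E[:3,3],f["K"],np.array([f["k1"],0,0,0.]))[0][:,0])
    y0,x0=(150,270) if n=="side" else (130,320)
    cv2.imwrite(f"pics/{n}1c.png",cv2.resize(f["pixels"][y0-50:y0+90,x0:x0+140,::-1],None,fx=4,fy=4,interpolation=cv2.INTER_CUBIC))
show(1,.0455);show(1,.08);print(o["clock"],o["tcp_pos"],o["finger_gap"],o["ft_force"])
E
```

```text
side [[302.00287796 138.46568959]
 [302.89650256 139.71119061]
 [301.11993194 137.23506932]]
top [[398.4685733  166.66962511]
 [394.99154458 168.28818406]
 [401.93716853 165.0549513 ]]
1 0.0455 [-0.001, -0.001, -0.0, -0.75, -0.867, 84.686]
1 0.08 [-0.001, -0.001, -0.0, -0.727, -0.887, 50.186]
2.3 [ 0.60968622 -0.07003788  0.13018553] 0.0005292675446828348 [-0.8263337   0.10721559  0.36289515]
```

View pics/side1c.png

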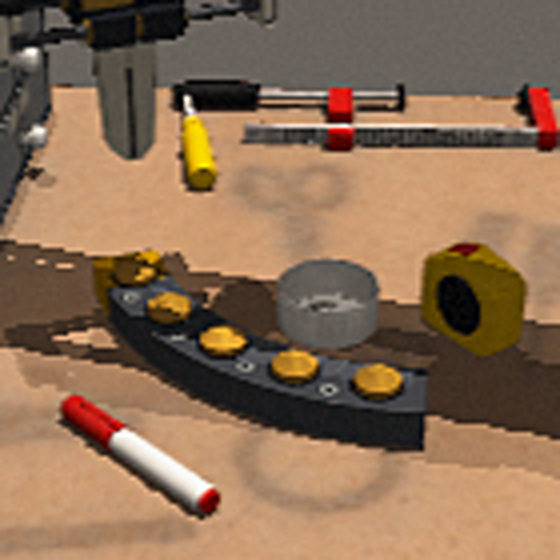

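View pics/top1c.png

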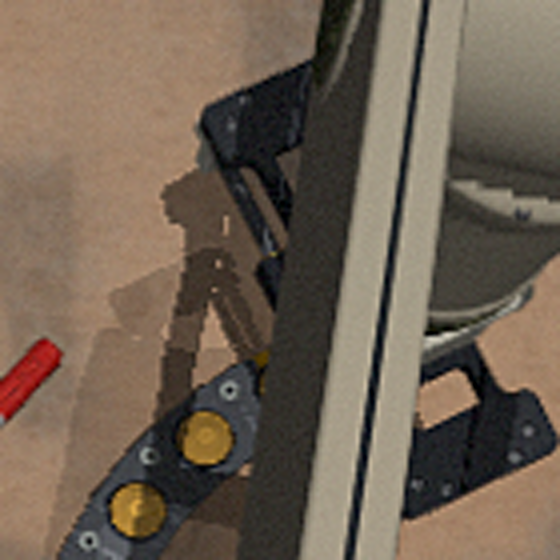

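Side crop: the closed fingertip is at about (302.4,139) px and the projected tip is (302.0,138.5), so the camera and arm agree. I'm going down to just above button 1.

Request:
{"api": "arm_command", "payload": {"deltas": [[[0,0,0,0,0,10,0],[0,0,0,0.5,0.3,22,0],[0,0,0,1,0.5,34,0],[0,0,0,1,0.5,46,0],[0,0,0,1,0.5,56,0],[0,0,0,1,0.5,65,0],[0,0,0,1,0.5,71,0],[0,0,0,1,0.5,74,0],[0,0,0,1,0.5,75,0],[0,0,0,1,0.5,75,0]]]}}

```text
clock: 3.13
tcp_pos: [0.6099, -0.0684, 0.0557]
ee_rot: [[-0.438, 0.899, 0.0], [0.899, 0.438, -0.0], [-0.0, 0.0, -1.0]]
ft_force: [0.5, 0.5, 0.5]
finger_gap: 0.0004
```

```bash
python3 - <<'E'
from h import *
for n in ["side"]:
  P=[];F=[]
  for i in range(3):
    f=grab_frame(n); o=observe();P.append(o["tcp_pos"]);F.append(o["ft_force"])
  cv2.imwrite(f"pics/{n}2c.png",cv2.resize(f["pixels"][130:230,270:410,::-1],None,fx=5,fy=5,interpolation=cv2.INTER_CUBIC))
print(P,F,o["clock"]);show(1,.0455)
E
```

```text
[array([ 0.61018526, -0.06848396,  0.05611884]), array([ 0.61032578, -0.06848691,  0.05635453]), array([ 0.61038347, -0.06851588,  0.0564463 ])] [array([0.01436375, 0.43014947, 0.0398117 ]), array([ 0.98868428,  0.01320342, -0.34237759]), array([-0.57551763,  1.13578153, -0.06208405])] 3.2833
1 0.0455 [0.001, 0.001, 0.001, -1.746, -2.223, 10.945]
```

View pics/side2c.png

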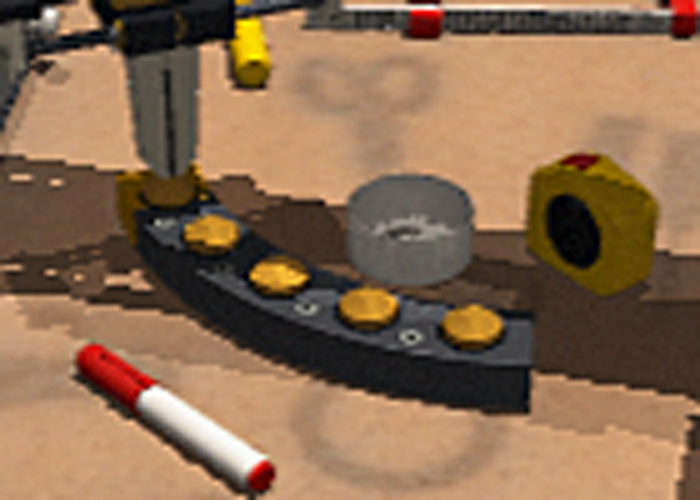

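Request:
{"api": "arm_command", "payload": {"deltas": [[[0,0,0,-1.3,-2,2,0],[0,0,0,-1.3,-2,4,0],[0,0,0,-1.3,-2,6,0],[0,0,0,-1.3,-2,8,0],[0,0,0,-1.3,-2,9.5,0],[0,0,0,-1.3,-2,10.5,0],[0,0,0,-1.3,-2,11,0],[0,0,0,-1.3,-2,11,0],[0,0,0,-1.3,-2,11,0]]]}}

```text
clock: 4.03
tcp_pos: [0.6087, -0.0706, 0.0448]
ee_rot: [[-0.438, 0.899, 0.0], [0.899, 0.438, -0.0], [-0.0, 0.0, -1.0]]
ft_force: [0.6, -2.2, 2.1]
finger_gap: 0.0004
```

```bash
python3 - <<'E'
from h import *
for n in ["side"]:
  P=[];F=[]
  for i in range(6):
    f=grab_frame(n); o=observe();P.append(o["tcp_pos"]);F.append(o["ft_force"])
  cv2.imwrite(f"pics/{n}3c.png",cv2.resize(f["pixels"][130:230,270:410,::-1],None,fx=5,fy=5,interpolation=cv2.INTER_CUBIC))
print(np.mean(P,0),np.mean(F,0),np.std(F,0),o["clock"]);
for s in np.linspace(1,2,13)[2::2]: show(s,.0455,o)
E
```

```text
[ 0.60865994 -0.07047921  0.04479119] [ 0.43856069 -1.75835942  2.26864656] [0.54711162 0.45715583 0.35306047] 4.3333
1.1666666666666667 0.0455 [0.0, 0.0, -0.04, 7.907, 0.018, -0.754]
1.3333333333333333 0.0455 [0.0, 0.0, -0.082, 16.579, -0.51, -0.756]
1.5 0.0455 [0.0, 0.0, -0.123, 25.222, -1.397, -0.758]
1.6666666666666665 0.0455 [0.0, 0.0, -0.164, 33.821, -2.641, -0.76]
1.8333333333333333 0.0455 [0.0, 0.0, -0.206, 42.361, -4.239, -0.762]
2.0 0.0455 [0.0, 0.0, -0.247, 50.828, -6.189, -0.764]
```

View pics/side3c.png

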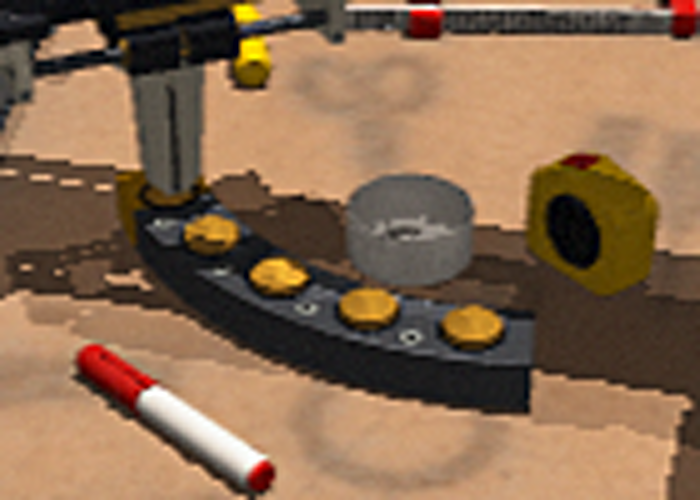

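The button is dipped: 2.3 N upward gives about 4.6 mm, which agrees with the 5 mm from the tip height. I'm starting the stroke to button 2.

Request:
{"api": "arm_command", "payload": {"deltas": [[[0,0,-0.02,3.8,0.1,-0.7,0],[0,0,-0.04,7.9,0,-0.7,0],[0,0,-0.06,12.2,-0.2,-0.7,0],[0,0,-0.08,16.6,-0.5,-0.7,0],[0,0,-0.1,20.9,-0.9,-0.7,0],[0,0,-0.123,25.2,-1.4,-0.7,0],[0,0,-0.144,29.5,-2,-0.7,0],[0,0,-0.165,33.8,-2.6,-0.7,0],[0,0,-0.185,38.1,-3.4,-0.7,0],[0,0,-0.206,42.4,-4.2,-0.7,0],[0,0,-0.227,46.6,-5.2,-0.7,0],[0,0,-0.247,50.8,-6.2,-0.7,0]]]}}

```text
clock: 5.33
tcp_pos: [0.5806, -0.0271, 0.0456]
ee_rot: [[-0.647, 0.763, 0.0], [0.763, 0.647, 0.0], [-0.0, 0.0, -1.0]]
ft_force: [1.0, -1.7, 1.5]
finger_gap: 0.0005
```

```bash
cat > s.py <<'E'
from h import *
import sys
s0=float(sys.argv[1]);P=[];F=[]
for i in range(5):
    f=grab_frame("side"); o=observe();P.append(o["tcp_pos"]);F.append(o["ft_force"])
cv2.imwrite(f"pics/sideb{s0:.0f}.png",cv2.resize(f["pixels"][130:230,270:410,::-1],None,fx=5,fy=5,interpolation=cv2.INTER_CUBIC))
p=np.mean(P,0);print(p,"off",p[:2]-pose(s0,0)[0][:2],np.mean(F,0),o["clock"]);o["tcp_pos"]=p
for s in np.linspace(s0,s0+1,13)[2::2]: show(s,.0453,o)
E
python3 s.py 2
```

```text
[ 0.58018177 -0.02672768  0.0452286 ] off [-0.00062078  0.00075072] [0.10833116 1.40258157 2.10294921] 5.5833
2.1666666666666665 0.0453 [-0.0, -0.001, -0.041, 7.712, -0.19, -0.063]
2.3333333333333335 0.0453 [-0.0, -0.001, -0.083, 16.384, -0.73, -0.054]
2.5 0.0453 [-0.0, -0.001, -0.124, 25.026, -1.628, -0.045]
2.6666666666666665 0.0453 [-0.0, -0.001, -0.166, 33.623, -2.883, -0.035]
2.833333333333333 0.0453 [-0.0, -0.001, -0.207, 42.161, -4.492, -0.026]
3.0 0.0453 [-0.0, -0.001, -0.248, 50.625, -6.453, -0.016]
```

View pics/sideb2.png

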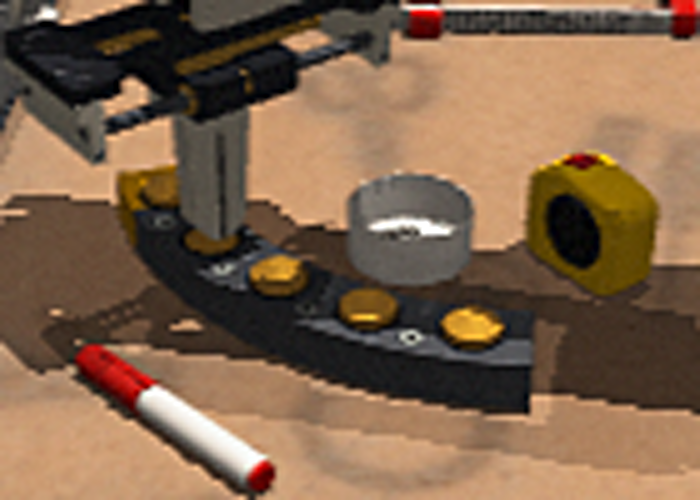

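The tip is on button 2 at (213,238), 2.1 N gives about a 4 mm dip, button 1 is up again and the jig hasn't moved. On to button 3.

Request:
{"api": "arm_command", "payload": {"deltas": [[[0,0,-0.02,3.7,0,0,0],[0,0,-0.041,7.7,-0.2,0,0],[0,0,-0.062,12,-0.4,0,0],[0,0,-0.083,16.4,-0.7,0,0],[0,0,-0.103,20.7,-1.1,0,0],[0,0,-0.124,25,-1.6,0,0],[0,0,-0.145,29.3,-2.2,0,0],[0,0,-0.166,33.6,-2.9,0,0],[0,0,-0.186,37.9,-3.7,0,0],[0,0,-0.207,42.2,-4.5,0,0],[0,0,-0.228,46.4,-5.4,0,0],[0,0,-0.248,50.6,-6.4,0,0]]]}}

```text
clock: 6.58
tcp_pos: [0.543, 0.0074, 0.0456]
ee_rot: [[-0.814, 0.581, 0.0], [0.581, 0.814, 0.0], [-0.0, 0.0, -1.0]]
ft_force: [1.5, -0.8, 2.0]
finger_gap: 0.0003
```

```bash
python3 s.py 3
```

```text
[0.54248705 0.00764899 0.04519408] off [-0.00011295 -0.00015101] [-0.46727797  1.10927159  2.14673036] 6.8333
3.1666666666666665 0.0453 [-0.0, -0.001, -0.042, 8.683, 0.005, -0.096]
3.3333333333333335 0.0453 [-0.0, -0.001, -0.083, 17.354, -0.537, -0.085]
3.5 0.0453 [-0.0, -0.001, -0.125, 25.996, -1.438, -0.074]
3.6666666666666665 0.0453 [-0.0, -0.001, -0.166, 34.592, -2.695, -0.064]
3.833333333333333 0.0453 [-0.0, -0.001, -0.207, 43.13, -4.307, -0.053]
4.0 0.0453 [-0.0, -0.001, -0.249, 51.594, -6.271, -0.043]
```

View pics/sideb3.png

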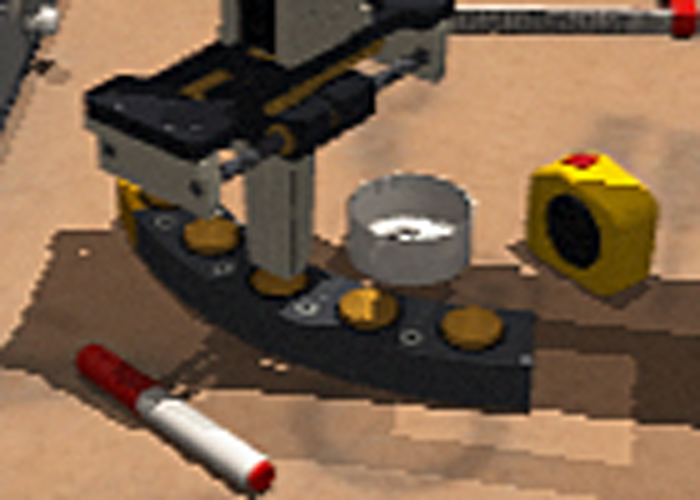

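The tip is on button 3 at (280,278), again with 2.1 N. Button 2 is up and the jig edge is still at (530,410). On to button 4.

Request:
{"api": "arm_command", "payload": {"deltas": [[[0,0,-0.021,4.3,0,0,0],[0,0,-0.042,8.7,0,0,0],[0,0,-0.063,13,-0.2,0,0],[0,0,-0.083,17.3,-0.5,0,0],[0,0,-0.104,21.7,-1,0,0],[0,0,-0.125,26,-1.4,0,0],[0,0,-0.145,30.3,-2,0,0],[0,0,-0.166,34.6,-2.7,0,0],[0,0,-0.186,38.9,-3.5,0,0],[0,0,-0.207,43.1,-4.3,0,0],[0,0,-0.228,47.4,-5.2,0,0],[0,0,-0.249,51.6,-6.3,0,0]]]}}

```text
clock: 7.83
tcp_pos: [0.4973, 0.0322, 0.0456]
ee_rot: [[-0.932, 0.362, 0.0], [0.362, 0.932, 0.0], [-0.0, 0.0, -1.0]]
ft_force: [1.1, -0.5, 2.6]
finger_gap: 0.0004
```

```bash
python3 s.py 4
```

```text
[0.49671934 0.03237952 0.04513714] off [-0.00018092 -0.00023042] [-0.70387165  0.78838104  2.40017244] 8.0833
4.166666666666667 0.0453 [-0.0, -0.001, -0.041, 8.602, 0.103, -0.151]
4.333333333333333 0.0453 [-0.0, -0.001, -0.083, 17.274, -0.434, -0.139]
4.5 0.0453 [-0.0, -0.001, -0.124, 25.916, -1.329, -0.126]
4.666666666666667 0.0453 [-0.0, -0.001, -0.165, 34.514, -2.581, -0.114]
4.833333333333333 0.0453 [-0.0, -0.001, -0.207, 43.052, -4.188, -0.102]
5.0 0.0453 [-0.0, -0.001, -0.248, 51.517, -6.146, -0.09]
```

View pics/sideb4.png

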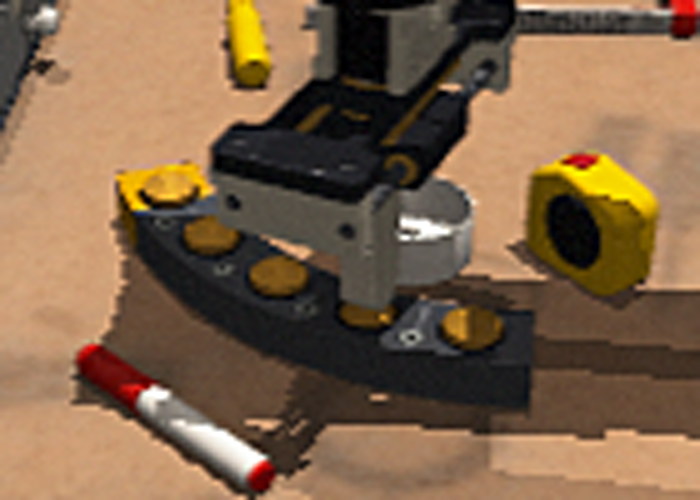

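The tip is on button 4 at (367,308) with 2.4 N, and buttons 1–3 are up. On to button 5.

Request:
{"api": "arm_command", "payload": {"deltas": [[[0,0,-0.021,4.3,0,0,0],[0,0,-0.041,8.6,0,0,0],[0,0,-0.062,13,-0.2,0,0],[0,0,-0.083,17.3,-0.4,0,0],[0,0,-0.104,21.6,-0.8,-0.1,0],[0,0,-0.124,25.9,-1.3,-0.1,0],[0,0,-0.145,30.2,-1.9,-0.1,0],[0,0,-0.165,34.5,-2.6,-0.1,0],[0,0,-0.186,38.8,-3.4,-0.1,0],[0,0,-0.207,43,-4.2,-0.1,0],[0,0,-0.228,47.3,-5.1,-0.1,0],[0,0,-0.248,51.5,-6.1,-0.1,0]]]}}

```text
clock: 9.08
tcp_pos: [0.4471, 0.0452, 0.0456]
ee_rot: [[-0.992, 0.122, 0.0], [0.122, 0.992, 0.0], [-0.0, 0.0, -1.0]]
ft_force: [-0.1, -0.1, 1.5]
finger_gap: 0.0007
```

```bash
python3 s.py 5
```

```text
[0.44647692 0.04525785 0.04521516] off [-2.84924711e-05 -1.72365220e-04] [-0.96900749  0.24109137  2.2851512 ] 9.3333
5.166666666666667 0.0453 [-0.0, -0.001, -0.041, 8.68, -0.006, -0.072]
5.333333333333333 0.0453 [0.0, -0.001, -0.083, 17.351, -0.545, -0.059]
5.5 0.0453 [0.0, -0.001, -0.124, 25.993, -1.443, -0.046]
5.666666666666667 0.0453 [0.0, -0.001, -0.166, 34.591, -2.697, -0.033]
5.833333333333333 0.0453 [0.0, -0.001, -0.207, 43.129, -4.306, -0.02]
6.0 0.0453 [0.0, -0.001, -0.248, 51.593, -6.267, -0.008]
```

View pics/sideb5.png

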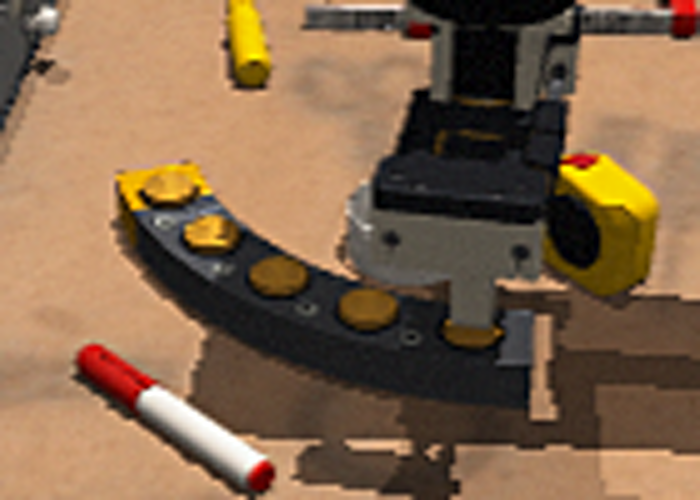

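Button 5 is dipped with 2.3 N at (472,328), and the other four are up. I'm lifting straight up.

Request:
{"api": "arm_command", "payload": {"deltas": [[[0,0,0,0,0,-4,0],[0,0,0,0,0,-10,0],[0,0,0,0,0,-20,0],[0,0,0,0,0,-35,0],[0,0,0,0,0,-52,0],[0,0,0,0,0,-70,0],[0,0,0,0,0,-90,0],[0,0,0,0,0,-108,0],[0,0,0,0,0,-122,0],[0,0,0,0,0,-130,0],[0,0,0,0,0,-130,0],[0,0,0,0,0,-130,0]]]}}

```text
clock: 10.33
tcp_pos: [0.4476, 0.0451, 0.1757]
ee_rot: [[-0.992, 0.125, 0.001], [0.125, 0.992, -0.0], [-0.001, 0.0, -1.0]]
ft_force: [-0.6, 0.6, -1.5]
finger_gap: -0.0
```

```bash
python3 - <<'E'
from h import *
f=grab_frame("side");cv2.imwrite("pics/end.png",cv2.resize(f["pixels"][130:230,270:410,::-1],None,fx=5,fy=5,interpolation=cv2.INTER_CUBIC))
o=observe();print(o["clock"],o["tcp_pos"],o["ft_force"],o["qvel"])
E
```

```text
10.3833 [0.44704596 0.04509025 0.17484747] [ 0.70080448 -0.28379884 -0.50549344] [-3.30554178e-04  1.30929654e-02  1.36792331e-02  4.60817567e-05
  4.57658263e-04  2.05988069e-05]
```

View pics/end.png

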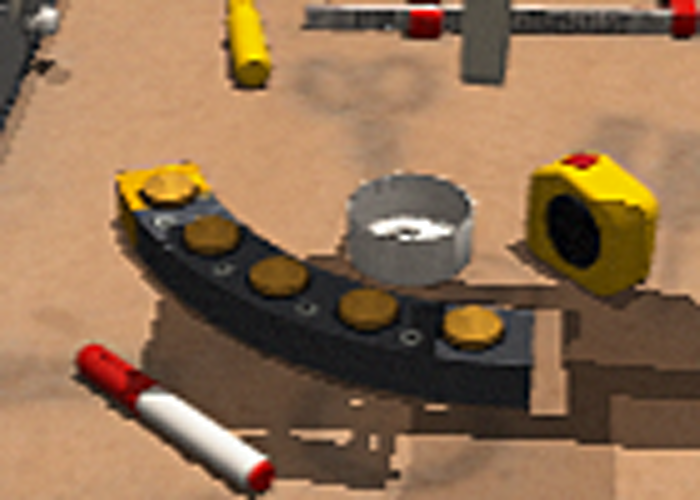

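All five buttons are up, and the jig (corner at (530,408)), tin, tape measure and marker are at the same pixels as at the start. The gripper is well clear, so I'm handing in.

```bash
python3 -c "
from bench import *
print(finish_job())"
```

```text
the job is handed in; nothing more can be done
None
```

I ran the closed fingertips along the row from button 1 at the yellow end to button 5 in one low stroke, then lifted clear. I handed the job in at about 10.4 s; it reports no verdict.

- **Dips:** with the arm paused on each button, the wrist read 2.1–2.4 N upward. That is a dip of about 4–5 mm, in line with the measured tip height.
- **Between buttons:** the path followed the fitted arc at a constant tip height of about 37 mm. On buttons 2–5 the measured position was within 1 mm of the arc.
- **Final check:** the last side picture showed all five buttons up. The jig, tin, marker and tape measure were at the same pixels as at the start, and the gripper was about 125 mm above the row.
- **Disagreement:** triangulating from both cameras put the button tops at 38–39 mm, not the stated 42 mm, and the side camera alone placed them 4–6 mm further in y. I used the top-camera fit and the stated height; the contact forces agreed with that height.

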